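Hang the closed pail on the sprung weighing hook

ROBOT

A 6-joint arm with a two-finger parallel gripper is mounted at the origin on the work surface. World frame = base frame: x ahead of the robot, y to its left, z up, the work surface at z = 0. Lengths are in m, angles in rad, forces in N, time in s.
With the tool pointing down it reaches from about 0.35 to 0.925 m from the base axis. Payload 6.4 kg.
Tool frame: the origin (TCP) lies at the very end of the fingers, on their centre line; the grasp point (between the pads) lies 19 mm behind it; z points along the fingers, y is the line along which they close (so a half turn about z gives the same grasp; the last joint's range is limited). The gripper opens to 94 mm and grips with 3 to 60 N. Pads are 16 mm wide; open, the fingers measure 119 mm over their backs; the gripper's body (75 mm by 177 mm) begins 78 mm behind the grasp point.
Start: joints at [1.081, 0.245, 1.558, -0, 1.339, -0.174], TCP at [0.202, 0.618, 0.205] pointing down, gripper open.
Joint ranges: [-3.13, 3.13], [-1.02, 2.26], [0.13, 2.54], [-0.95, 4.09], [0.21, 2.88], [-2.74, 2.74]. Speed limits (rad/s): [2.57, 2.57, 3.14, 3.14, 3.14, 3.14].

INTERFACE

Orientations are given as a unit quaternion [x, y, z, w].
In Python, from workcell import status, grab_frame, camera_info, r gives the robot as it stands. The module is installed in compiled form; this text tells all that it offers.
- The arm moves only by the shell command python3 -m jog 'ROWS' [FORCE]. ROWS is text: rows parted by semicolons, each of 5 numbers parted by spaces: the finger opening in m, from 0 to 0.094, then the shift along the tool's x, y, z in m, then the turn about the tool's z in rad. A call has 1 to 8 rows; each row shifts and turns the commanded pose from where the row before left it, along the tool's axes as they then stand; what a row does not reach is not made up. A row lasts 1/10 s, in which the tool goes at most 50 mm and 8.59 degrees, less where a joint would pass 70% of its speed; a pose out of reach is approached as far as the arm can. A call is refused whole if a number of a shift passes 0.05 or a number of a turn 0.15, either way. A call with a gripper value outside its range is refused whole. The fingers move at their own pace and stop on an object; FORCE is the grip in N (left out, the last holds). Time passes only in rows, so rows that do not move let the fingers close. It gives the time, the measured TCP pose, the force, the opening and the grip force at its end, in the units of the state.
- status.state(): the state, without advancing time (a new reading comes with each control period).
- grab_frame(name): name is "scene" or "top" or "wrist"; returns the picture (420x560x3 uint8, blue, green, red); there is no depth.
- camera_info(name): a dict with "intrinsics" (3x3 intrinsics, pixels), "pose" (4x4, takes a point from camera to world coordinates); the wrist camera has in their place "hand_eye" (4x4, takes a point from camera to tool coordinates, whose origin is the TCP and whose axes are the flange's). Camera axes: x right, y down, z forward; pixel columns grow to the right and rows downward; lengths in m; the calibration is good to about 2 mm. The wrist camera is an equidistant fisheye: a pixel r from the principal point sees the ray r / f radians off the axis. A picture is of the moment at which its call begins: read the wrist's pose just before it. camera_info takes no time and is no camera call.
- r.finish_job(): hands the job in; it is judged then, once.
The state is a dict: "t": time; "q": joint angles; "joint_vel": joint speeds; "joint_efforts": joint torques, N m; "tcp_pos": TCP position; "tcp_rot": TCP orientation; "force": force on the tool from outside, world axes, zero at the start; "moment": the same for the moment, N m; "grip_width": opening from 0.0 (shut) to 1.0 (fully open); "grip_force": force on a finger pad.
Only numpy, scipy, OpenCV 4.12 (cv2) and the standard library are available. Lean on these libraries where they do the work, as an engineer would, in place of code of your own. Each camera call takes 0.05 s, during which the arm holds its last target. There are 200 camera calls.

TASK

Weigh the round lidded pail: lift it by its upright grip and hang its wire bail in the bend of the sprung hook on the post. Its weight is not known: keep hold and lower it very slowly until the hook has dipped far enough to carry all of the weight, and only then let go, so that the hook neither drops nor springs up, and never force the hook down to its stop. Leave the pail hanging upright and quite still, and leave the square pail, the bottle, the jar and the loaf tin where they stand.

Things in the scene. Friction and masses are not known exactly. Their poses are not given: they have to be found in the camera images.
- pail_grip (a point): Centre of the upright black grip of the round lidded steel pail, the one to hang. Grip 26 (x) by 14 (y) by 36 mm high: pinch it along y. 176 mm above the pail's underside; pail 194 mm high in all. Tub 116 mm in diameter over the lid, 76 mm high with lid. z up, y along the bail, x through the bail's window. Pail weighs 0.2 to 0.8 kg (contents hidden), centred on its axis.
- pail_crown (a point): Wire centre at the peak of the pail's steel bail, 26 mm straight below pail_grip, 150 mm above the underside. Bail: 8 mm round wire in the pail's x = 0 plane, uprights at y = +-59 mm to 125 mm height, then sloping up to the peak. Below the peak is a 70 mm high open window, down to the lid. Axes as pail_grip.
- pail: The round lidded pail; origin at the centre of its underside.
- hook_seat (a point): Where the bail's peak (pail_crown) lies when seated in the bend of the hook, 12 mm above the wire's centre at the bottom of the V. Moves with the hook; 260 mm above the table unloaded. z up, +x along the wire from the open tip to the post. The hook comes in through the bail's window: bring the pail from the -x side, bail peak above the tip, lid below the hook, then lower.
- hook_tip (a point): Upturned free end of the hook, 9 mm round steel wire in hook_seat's y = 0 plane: 36 mm towards -x of hook_seat and 20 mm above it (top of the wire 25 mm above). Axes as hook_seat.
- hook_carriage (a point): Centre of the moving carriage that bears the hook: 110 mm behind (+x) and level with hook_seat, on the axis of a fixed post 28 by 34 mm, 347 mm high. Carriage 44 by 46 by 45 mm high. From the bend the wire rises to 10 mm above hook_seat at 27 mm behind it, then runs level to the carriage. Post's base plate, 12 mm thick, lies under the hook.
- hook (a joint): How far the sprung hook has dipped, m: 0 unloaded, positive down, hard stop at 0.085. Spring 110 N/m, preload 0.1 N, light damping (2 N s/m): it bobs for a second or two if the pail is let go out of balance. The hanging pail dips it by 0.017 to 0.071.
- square_grip (a point): Centre of the like grip of the square open steel pail with bread in it (105 by 110 mm, same height and bail): leave it alone. 176 mm above its underside.
- bottle: Bystander: white bottle, 64 mm diameter, 190 mm high; origin at its underside.
- jar: Bystander: glass jar with steel cap, 68 mm diameter, 90 mm high; origin at its underside.
- loaf_tin: Bystander: dark loaf tin with a loaf, 110 by 170 by 67 mm high; origin at its underside.
There are look-alikes about, which are no part of the job. What is shaped like the pail but turquoise or yellow is not meant.

How it is judged:
On the way, in this order (a step that is already met when the one before it is completed fails the run):
1. the pail is lifted off the table, clear of the hook (height (world z) of pail above 0.06 m and value of joint hook below 0.004 m), for 0.1 s.
2. the bail lies in the bend of the hook and begins to dip it, the pail still held (horizontal distance between pail_crown and hook_seat below 0.012 m and distance between pail_crown and hook_seat below 0.015 m and value of joint hook above 0.006 m and contact force between the fingers and pail above 0.5 N), for 0.1 s.
3. the pail is let go and hangs on the hook, which has settled (horizontal distance between pail_crown and hook_seat below 0.012 m and distance between pail_crown and hook_seat below 0.015 m and contact force between pail and hook above 1.5 N and value of joint hook above 0.012 m and contact force between the fingers and pail below 0.1 N and linear speed of pail below 0.04 m/s and velocity of joint hook between -0.012 and 0.012 m/s), for 0.5 s.
At the end, for the whole second after the job is handed in: The round pail hangs free of the fingers by its bail in the bend of the hook (bail peak within 12 mm of the seat horizontally, 15 mm overall), the hook dipped by more than 12 mm and carrying at least 1.5 N, the pail upright within 0.2 rad, pail slower than 40 mm/s and hook slower than 12 mm/s (all of step 3 and angle between pail_crown's own z axis and vertical below 0.2 rad); the robot touches nothing.
It fails at once if the hook drops or springs up faster than 0.06 m/s (pail let go out of balance, dropped or jerked) (velocity of joint hook above 0.06 m/s or velocity of joint hook below -0.06 m/s).
It fails at once if the hook is forced down to its stop (dip over 80 mm) (value of joint hook above 0.08 m).
It fails at once if the pail is pressed or knocked against the hook with more than 15 N (contact force between pail and hook above 15 N).
It fails at once if the robot itself pushes on the hook with more than 5 N (contact force between any of the fingers, the arm and hook above 5 N).
It fails at once if a bystander is moved by more than 40 mm (distance of any of square_grip, bottle, jar, loaf_tin from where it was at the start of the episode above 0.04 m).
It also fails if it takes over 72 s, if anything falls off the work surface, if the arm or the gripper's body presses on something with over 40 N, if the wrist force passes 120 N, or if a joint passes its speed limit or range.

## Working session

There is one attempt and no reset: what is moved stays moved. The work goes in short steps, Python scripts to look and compute and a shell command to move; the robot and the scene stay as the last step left them, time stands still between calls to the robot, and variables do not carry over. Pictures are saved under pics/ and viewed, at most 10 in all, crops included, and the job is handed in when it is done.

```bash
mkdir -p pics
cat > h.py <<'E'
import numpy as np, cv2
from workcell import status, grab_frame, camera_info, r
from scipy.spatial.transform import Rotation as R
def ray(name,u,v,st=None):
    c=camera_info(name); K=np.array(c["intrinsics"])
    if name=="wrist":
        st=st or status.state()
        x=(u-K[0,2])/K[0,0]; y=(v-K[1,2])/K[1,1]; t=np.hypot(x,y)
        d=np.array([np.sin(t)*x/max(t,1e-9),np.sin(t)*y/max(t,1e-9),np.cos(t)])
        T=np.eye(4);T[:3,:3]=R.from_quat(st["tcp_rot"]).as_matrix();T[:3,3]=st["tcp_pos"]
        P=T@np.array(c["hand_eye"])
    else:
        d=np.linalg.inv(K)@[u,v,1]; P=np.array(c["pose"])
    return P[:3,3],P[:3,:3]@d/np.linalg.norm(d)
def plane(name,u,v,z,st=None):
    o,d=ray(name,u,v,st); return o+d*(z-o[2])/d[2]
def tri(a,b):
    (o1,d1),(o2,d2)=a,b
    A=np.stack([d1,-d2],1); s=np.linalg.lstsq(A,o2-o1,rcond=None)[0]
    p,q=o1+s[0]*d1,o2+s[1]*d2
    return (p+q)/2,np.linalg.norm(p-q)
E
python3 - <<'E'
from h import *
for n in ("scene","top","wrist"):
    cv2.imwrite(f"pics/{n}0.png",grab_frame(n))
a=cv2.imread("pics/scene0.png");b=cv2.imread("pics/top0.png")
print(status.state())
for n in("scene","top"):print(np.array(camera_info(n)["pose"]).round(3).tolist(),np.array(camera_info(n)["intrinsics"]).round(1).tolist())
E
```

```text
{'t': 0.15, 'q': array([ 1.08089815e+00,  2.45647814e-01,  1.55868781e+00, -2.99477268e-05,
        1.33870952e+00, -1.74062424e-01]), 'joint_vel': array([-0.0009492 , -0.00313492, -0.00341239,  0.00135705, -0.00178506,
       -0.00151614]), 'joint_efforts': array([ 1.08782948e-03, -4.16261280e+01, -3.14983392e+01,  6.84520835e-02,
        3.15607467e-02, -8.27941176e-05]), 'tcp_pos': array([0.20166295, 0.6174561 , 0.20462706]), 'tcp_rot': array([ 1.57258881e-01,  9.87557146e-01, -6.91339657e-04, -2.22920382e-04]), 'force': array([-0.14924028, -0.31102076, -0.66115109]), 'moment': array([-0.01504736, -0.04671891,  0.02481687]), 'grip_force': 0.0, 'grip_width': 0.9972764395050678}
[[0.177, 0.846, -0.503, 1.113], [0.984, -0.154, 0.087, -0.174], [-0.004, -0.51, -0.86, 1.261], [0.0, 0.0, 0.0, 1.0]] [[527.7, 0.0, 278.4], [0.0, 527.7, 210.1], [0.0, 0.0, 1.0]]
[[-0.009, -0.997, 0.073, 0.38], [-1.0, 0.007, -0.026, -0.04], [0.026, -0.073, -0.997, 1.382], [0.0, 0.0, 0.0, 1.0]] [[446.9, 0.0, 270.8], [0.0, 446.9, 206.6], [0.0, 0.0, 1.0]]
```

View pics/scene0.png

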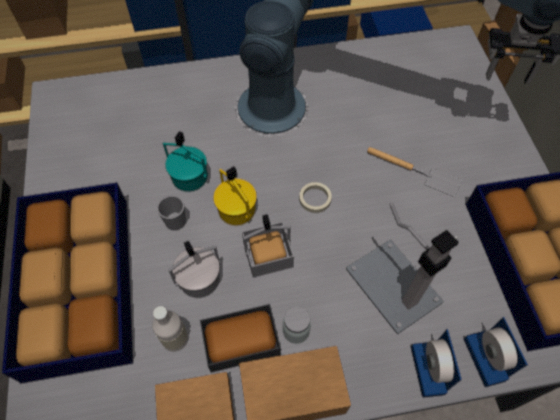

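View pics/top0.png

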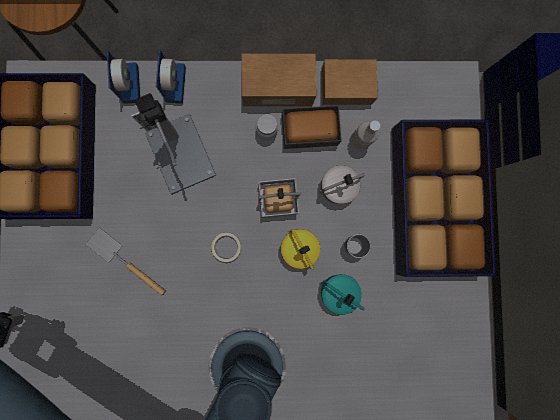

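The round grey-white pail is at scene (197,268) and top (341,186). The look-alikes are turquoise (scene 187,165), yellow (235,198) and the square open pail with bread (268,247). Only the first is round, lidded and steel. The hook post is at scene (425,275) and top (160,120). I'll confirm in an enlarged crop of both.

Run:
```python
import cv2,numpy as np
a=cv2.imread("pics/scene0.png");b=cv2.imread("pics/top0.png")
f=lambda i,u,v,w,h,s:cv2.resize(i[v:v+h,u:u+w],None,fx=s,fy=s,interpolation=cv2.INTER_CUBIC)
c=np.vstack([np.hstack([f(a,160,230,80,75,5),f(b,305,155,80,75,5)])[:290*1+85],])
cv2.imwrite("pics/c1.png",c)
d=np.hstack([f(a,340,215,133,120,3),f(b,115,80,133,120,3)])
d=cv2.convertScaleAbs(d,alpha=1.8)
cv2.imwrite("pics/c2.png",d)
```

```text
(no output)
```

View pics/c1.png

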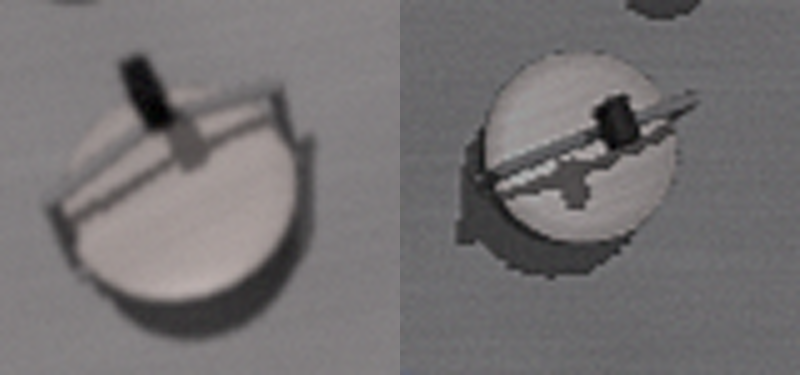

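View pics/c2.png

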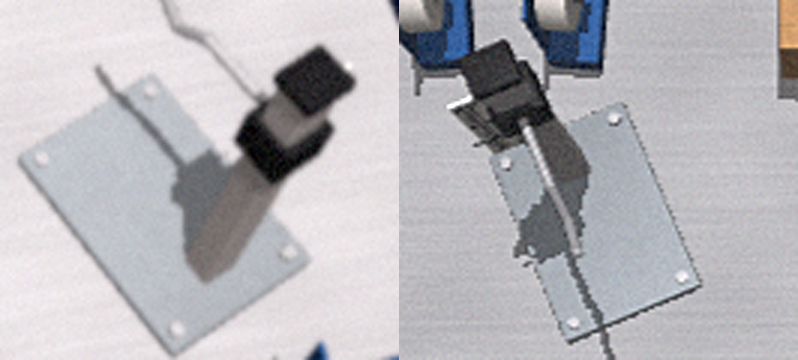

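The crops confirm it: round steel lidded pail, black grip at scene ≈(189.4,248.6), top ≈(348.6,179.4). The hook wire runs in the top view from (156.5,121) to its tip at (174,164), and the base plate bolts are visible.

```bash
python3 - <<'E'
from h import *
S=lambda u,v:ray("scene",u,v);T=lambda u,v:ray("top",u,v)
# lid ellipse centres via plane at z .076
print("grip",tri(S(189.4,248.6),T(348.6,179.4)))
print("gripplane",plane("scene",189.4,248.6,.176),plane("top",348.6,179.4,.178))
for n,z,p in(("top",.125,[(322,190.6),(363.6,174.6)]),("scene",.125,[(171,270.5),(216,248)])):
    q=[plane(n,*x,z) for x in p]; d=q[1]-q[0]
    print(n,"bail",*q,(q[0]+q[1])/2,"len",np.linalg.norm(d),"dir",np.degrees(np.arctan2(d[1],d[0])))
b=[plane("top",(x-400)/3+115,y/3+80,.014) for x,y in((615,118),(505,163),(682,275),(573,323))]
s=[plane("scene",x/3+340,y/3+215,.014) for x,y in((150,90),(40,159),(290,251),(177,329))]
for b in(b,s):
    print(np.array(b).round(3).tolist())
print("bolts top: dirs",[np.degrees(np.arctan2(*(b[i]-b[j])[1::-1])) for i,j in((0,1),(0,2),(1,3),(2,3))])
print("tip",tri(S(395,206),T(174,164)))
for p in((156.5,120.7),(172,152)):print(plane("top",*p,.27))
print("tip top z.28",plane("top",174,164,.28), plane("scene",395,206,.28))
# full-res masks of the lid
img=cv2.imread("pics/top0.png");E
E
sed -i '' h.py
python3 - <<'E'
import cv2
a=cv2.imread("pics/scene0.png")[185:305,370:490]
cv2.imwrite("pics/c3.png",cv2.resize(a,None,fx=5,fy=5,interpolation=cv2.INTER_CUBIC))
E
```

```text
grip (array([ 0.54178845, -0.28397088,  0.17501144]), np.float64(0.002714940565456821))
gripplane [ 0.54264098 -0.28252776  0.176     ] [ 0.54121424 -0.28473178  0.178     ]
top bail [ 0.5167454  -0.21896157  0.125     ] [ 0.56184024 -0.33880568  0.125     ] [ 0.53929282 -0.27888363  0.125     ] len 0.12804747211555345 dir -69.37972912580545
scene bail [ 0.56537258 -0.33546179  0.125     ] [ 0.52569635 -0.2245552   0.125     ] [ 0.54553447 -0.28000849  0.125     ] len 0.11778995918182937 dir 109.68438985418226
[[0.754, 0.182, 0.014], [0.707, 0.295, 0.014], [0.59, 0.113, 0.014], [0.541, 0.224, 0.014]]
[[0.542, 0.224, 0.014], [0.589, 0.112, 0.014], [0.707, 0.296, 0.014], [0.755, 0.184, 0.014]]
bolts top: dirs [np.float64(112.8582266368598), np.float64(-156.47864840199756), np.float64(-156.6066356036047), np.float64(113.05118048162542)]
tip (array([0.57057508, 0.1748668 , 0.27403812]), np.float64(0.007990213348643475))
[0.68041732 0.21616091 0.27      ]
[0.60060505 0.17684916 0.27      ]
tip top z.28 [0.56852534 0.1697697  0.28      ] [0.57424974 0.17684684 0.28      ]Traceback (most recent call last):
  File "<stdin>", line 18, in <module>
NameError: name 'E' is not defined
```

View pics/c3.png

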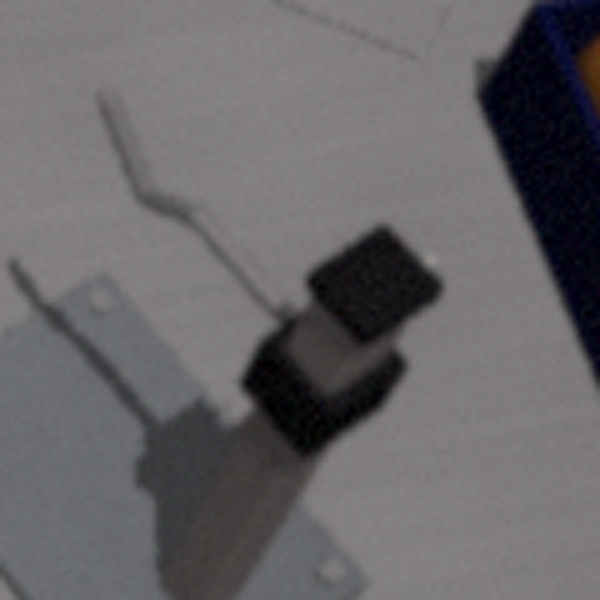

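Hook tip is at scene (390.4,204) and the V bottom at (399.4,223.6). Next I check these numerically, then raise and traverse towards the pail.

```bash
python3 - <<'E'
from h import *
print("tip",tri(ray("scene",390.4,204),ray("top",174,164)),"V",plane("scene",399.4,223.6,.248),"tip@.28",plane("scene",390.4,204.5,.28))
print(np.array(camera_info("wrist")["hand_eye"]).round(3).tolist(),camera_info("wrist")["intrinsics"])
E
python3 -m jog '0.094 0 0 -0.05 0; 0.094 0 0 -0.05 0; 0.094 -0.0305 -0.0375 0 0; 0.094 -0.0305 -0.0375 0 0; 0.094 -0.0305 -0.0375 0 0; 0.094 -0.0305 -0.0375 0 0; 0.094 -0.0305 -0.0375 0 0; 0.094 -0.0305 -0.0375 0 0'
python3 -m jog '0.094 -0.0305 -0.0375 0 0; 0.094 -0.0305 -0.0375 0 0; 0.094 -0.0305 -0.0375 0 0; 0.094 -0.0305 -0.0375 0 0; 0.094 -0.0305 -0.0375 0 0; 0.094 -0.0305 -0.0375 0 0; 0.094 0 0 0 0'
```

```text
tip (array([0.56817705, 0.1688634 , 0.28100712]), np.float64(0.0014368308406128869)) V [0.60198002 0.18475995 0.248     ] tip@.28 [0.56878271 0.16811374 0.28      ]
[[-0.001, -0.969, -0.249, 0.071], [1.0, -0.001, 0.001, 0.0], [-0.001, -0.249, 0.969, -0.179], [0.0, 0.0, 0.0, 1.0]] [[325.1922621    0.         273.03284095]
 [  0.         325.1922621  209.70811627]
 [  0.           0.           1.        ]]
t: 0.95
tcp_pos: [0.306, 0.3453, 0.3052]
tcp_rot: [0.157, 0.988, -0.0, 0.0]
force: [0.2, 0.2, 0.6]
grip_width: 1.002
grip_force: 0.0
t: 1.65
tcp_pos: [0.4111, 0.072, 0.3051]
tcp_rot: [0.162, 0.987, -0.001, -0.0]
force: [0.6, 0.7, 0.3]
grip_width: 1.002
grip_force: 0.0
```

```bash
python3 -m jog '0.094 -0.03 -0.037 0 0; 0.094 -0.03 -0.037 0 0; 0.094 -0.03 -0.037 0 0; 0.094 -0.03 -0.037 0 0; 0.094 -0.03 -0.037 0 0; 0.094 -0.03 -0.037 0 0; 0.094 -0.03 -0.037 0 0; 0.094 -0.03 -0.037 0 0'
python3 -m jog '0.094 0 0 0 -0.134; 0.094 0 0 0 -0.134; 0.094 0 0 0 -0.134; 0.094 0 0 0 -0.134; 0.094 0 0 0 -0.134; 0.094 0 0 0 0; 0.094 0 0 0 0'
python3 - <<'E'
from h import *
s=status.state();a=grab_frame("wrist");cv2.imwrite("pics/w1.png",a)
d=R.from_quat(s["tcp_rot"]).as_matrix();print(s["tcp_pos"],np.degrees(np.arctan2(d[1,1],d[0,1])),s["q"])
print("err tool",d.T@(np.array([.542,-.284,.3])-s["tcp_pos"]))
E
```

```text
t: 2.45
tcp_pos: [0.5471, -0.28, 0.3051]
tcp_rot: [0.157, 0.988, 0.0, -0.0]
force: [1.0, 1.2, 0.2]
grip_width: 1.002
grip_force: 0.0
t: 3.15
tcp_pos: [0.5465, -0.2785, 0.3052]
tcp_rot: [-0.175, 0.985, 0.0, -0.0]
force: [-0.5, 0.5, 1.1]
grip_width: 1.0
grip_force: 0.0
[ 0.54650792 -0.27852082  0.30523936] 110.18938144867859 [-6.56021682e-01  9.62899417e-02  1.54496781e+00  1.64952011e-04
  1.50080717e+00 -2.57920079e+00]
err tool [ 0.00612135 -0.00358928  0.0052383 ]
```

View pics/w1.png

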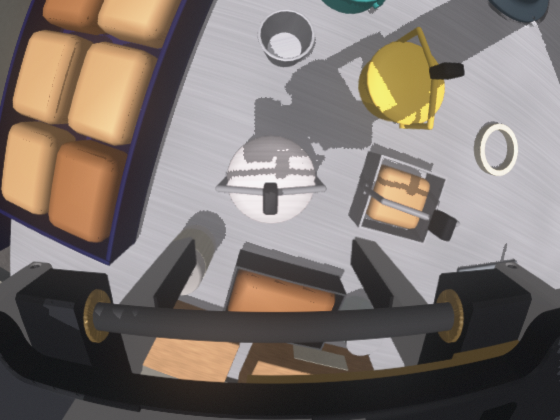

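The wrist view shows the round pail: bail shoulders at (220,188) and (324,187), grip centre at (270.5,199).

Run:
```python
from h import *
s=status.state()
g=plane("wrist",270.5,199,.178);p=[plane("wrist",*x,.125) for x in((220,188),(324,187))]
d=p[1]-p[0];print(g,p,sum(p)/2,np.linalg.norm(d),np.degrees(np.arctan2(d[1],d[0])))
M=R.from_quat(s["tcp_rot"]).as_matrix()
for g in (g,np.array([.5417,-.2838,0])): g[2]=.160;print(M.T@(g-s["tcp_pos"]))
```

```text
[ 0.54461254 -0.28191679  0.178     ] [array([ 0.56343684, -0.33641155,  0.125     ]), array([ 0.52174512, -0.22610194,  0.125     ])] [ 0.54259098 -0.28125674  0.125     ] 0.11792543956015669 110.70417685602503
[ 0.00280923 -0.00241038  0.14530665]
[ 0.00619294 -0.00317185  0.14530653]
```

```bash
python3 -m jog '0.094 0.0045 -0.003 0 0; 0.094 0 0 0.04 0; 0.094 0 0 0.04 0; 0.094 0 0 0.03 0; 0.094 0 0 0.02 0; 0.094 0 0 0.015 0; 0.094 0 0 0 0; 0.094 0 0 0 0'
python3 -m jog '0.03 0 0 0 0;0.02 0 0 0 0;0.0 0 0 0 0; 0.0 0 0 0 0; 0.0 0 0 0 0; 0 0 0 0 0; 0 0 0 0 0; 0 0 0 0 0' 35
```

```text
t: 4.0
tcp_pos: [0.5434, -0.2843, 0.1613]
tcp_rot: [-0.176, 0.984, -0.0, 0.0]
force: [0.6, -0.1, -0.0]
grip_width: 0.999
grip_force: 0.0
t: 4.8
tcp_pos: [0.543, -0.2838, 0.1604]
tcp_rot: [-0.176, 0.984, 0.0, -0.0]
force: [-0.4, 1.1, 0.2]
grip_width: 0.356
grip_force: 0.0
```

```bash
python3 -m jog '0 0 0 0 0;0 0 0 0 0;0 0 0 0 0; 0 0 0 0 0; 0 0 0 0 0; 0 0 0 0 0' 35
python3 -m jog '0 0 0 -0.003 0;0 0 0 -0.005 0;0 0 0 -0.01 0;0 0 0 -0.02 0;0 0 0 -0.02 0;0 0 0 -0.02 0;0 0 0 0 0;0 0 0 0 0'
```

```text
t: 5.4
tcp_pos: [0.543, -0.2838, 0.1603]
tcp_rot: [-0.176, 0.984, 0.0, -0.0]
force: [-0.7, -0.2, -1.4]
grip_width: 0.145
grip_force: 35.0
t: 6.2
tcp_pos: [0.5431, -0.2838, 0.2386]
tcp_rot: [-0.176, 0.984, -0.0, 0.0]
force: [0.6, -0.7, -4.7]
grip_width: 0.147
grip_force: 35.0
```

```bash
python3 -m jog '0 0 0 -0.01 0;0 0 0 -0.025 0;0 0 0 -0.035 0;0 0 0 -0.035 0;0 0 0 -0.035 0;0 0 0 -0.02 0;0 0 0 -0.01 0;0 -0.001 0.01 0 0'
python3 -m jog '0 -0.004 0.02 0 0;0 -0.005 0.03 0 0;0 -0.005 0.03 0 0;0 -0.005 0.03 0 0;0 -0.005 0.03 0 0;0 -0.005 0.03 0 0;0 -0.005 0.03 0 0;0 -0.005 0.03 0 0'
python3 -m jog '0 -0.005 0.03 0 0;0 -0.005 0.03 0 0;0 -0.005 0.03 0 0;0 -0.005 0.03 0 0;0 -0.005 0.03 0 0;0 -0.004 0.02 0 0;0 -0.001 0.01 0 0;0 0 0 0 0'
python3 -m jog '0 0 0 0 -0.03;0 0 0 0 -0.024;0 0 0 0 0;0 0 0 0 0'
```

```text
t: 7.0
tcp_pos: [0.5406, -0.2748, 0.4089]
tcp_rot: [-0.176, 0.984, -0.001, 0.0]
force: [0.5, -0.1, -5.2]
grip_width: 0.147
grip_force: 35.0
t: 7.8
tcp_pos: [0.4955, -0.042, 0.4062]
tcp_rot: [-0.177, 0.984, 0.001, -0.002]
force: [0.2, 0.2, -3.9]
grip_width: 0.148
grip_force: 35.0
t: 8.6
tcp_pos: [0.4616, 0.1357, 0.4071]
tcp_rot: [-0.177, 0.984, 0.0, -0.001]
force: [-0.6, -1.0, -4.9]
grip_width: 0.147
grip_force: 35.0
t: 9.0
tcp_pos: [0.4632, 0.1338, 0.4084]
tcp_rot: [-0.202, 0.979, -0.0, -0.0]
force: [-0.8, -1.4, -5.2]
grip_width: 0.146
grip_force: 35.0
```

```bash
python3 -m jog '0 0 0 0.01 0;0 0 0 0.02 0;0 0 0 0.025 0;0 0 0 0.02 0;0 0 0 0.013 0;0 0 0 0.007 0;0 0 0 0 0;0 0 0 0 0'
python3 - <<'E'
from h import *
s=status.state();w=grab_frame("wrist");a=grab_frame("scene");b=grab_frame("top")
cv2.imwrite("pics/w2.png",w);cv2.imwrite("pics/s2.png",a);cv2.imwrite("pics/t2.png",b)
f=lambda i,u,v,s,k:cv2.resize(i[v:v+k,u:u+k],(s,s),interpolation=cv2.INTER_CUBIC)
cv2.imwrite("pics/c4.png",cv2.convertScaleAbs(np.hstack([f(a,325,110,400,130),f(w,190,120,400,160)]),alpha=1.5))
print(s["tcp_pos"],R.from_quat(s["tcp_rot"]).as_matrix().round(3).tolist(),s["q"])
E
```

```text
t: 9.8
tcp_pos: [0.4635, 0.1344, 0.3144]
tcp_rot: [-0.203, 0.979, -0.0, 0.001]
force: [0.5, -0.8, -4.9]
grip_width: 0.145
grip_force: 35.0
[0.46350053 0.13436545 0.31439635] [[-0.918, -0.397, 0.002], [-0.397, 0.918, 0.0], [-0.002, -0.001, -1.0]] [ 4.66660456e-02 -2.33436990e-01  1.84174102e+00 -9.72098341e-06
  1.53166135e+00 -1.93224882e+00]
```

View pics/c4.png

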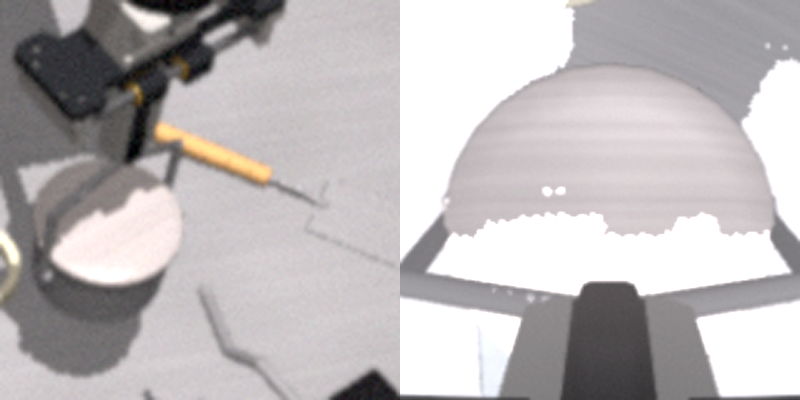

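View pics/w2.png

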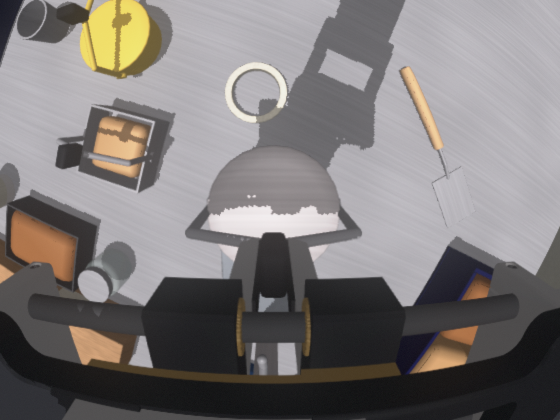

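The bail shoulders in the wrist view are at (188,235) and (360,235), and the lid's near rim is at (272,147). I compute the crown position relative to the seat from these.

Run:
```python
from h import *
s=status.state();z=s["tcp_pos"][2]-.010
c,si=np.cos(np.radians(23.4)),np.sin(np.radians(23.4));H=np.array([[c,si],[-si,c]])
seat=np.array([.6015,.1840])
p=[plane("wrist",*x,z-.025) for x in((188,235),(360,235))]
d=p[1]-p[0];print("bail",p,np.linalg.norm(d),np.degrees(np.arctan2(d[1],d[0])))
print("mid in hook frame",H@((p[0]+p[1])[:2]/2-seat))
print("lid rim in hook frame",H@(plane("wrist",272,147,z-.076)[:2]-seat), "expect mid -58")
print("tcp hook",H@(s["tcp_pos"][:2]-seat))
for n,zz,u,v in(("scene",z-.025,339.6,182),("scene",z-.025,382.8,157)):print(n,H@(plane(n,u,v,zz)[:2]-seat))
```

```text
bail [array([0.49021377, 0.07973129, 0.27968906]), array([0.44160201, 0.19239491, 0.27968906])] 0.1227036817851586 113.33908508699356
mid in hook frame [-0.14347832  0.00985581]
lid rim in hook frame [-0.20150023  0.00834509] expect mid -58
tcp hook [-0.14628421  0.00925974]
scene [-0.14483115 -0.05782077]
scene [-0.14488489  0.06630397]
```

```bash
python3 -m jog '0 0 -0.004 0 0;0 0 -0.004 0 0;0 -0.005 0 0 0;0 -0.01 0 0 0;0 -0.015 0 0 0;0 -0.015 0 0 0;0 -0.015 0 0 0;0 -0.015 0 0 0'
python3 -m jog '0 -0.015 0 0 0;0 -0.015 0 0 0;0 -0.015 0 0 0;0 -0.01 0 0 0;0 -0.005 0 0 0;0 -0.003 0 0 0;0 0 0 0 0;0 0 0 0 0'
python3 - <<'E'
from h import *
s=status.state();w=grab_frame("wrist");a=grab_frame("scene");b=grab_frame("top")
f=lambda i,u,v,s,k:cv2.resize(i[v:v+k,u:u+k],(s,s),interpolation=cv2.INTER_CUBIC)
cv2.imwrite("pics/c5.png",cv2.convertScaleAbs(np.hstack([f(a,345,130,400,130),f(b,110,70,400,130)]),alpha=1.5))
c,si=np.cos(np.radians(23.4)),np.sin(np.radians(23.4));H=np.array([[c,si],[-si,c]])
print("tcp hook",H@(s["tcp_pos"][:2]-[.6015,.184]),s["tcp_pos"][2])
E
```

```text
t: 10.75
tcp_pos: [0.5362, 0.1575, 0.3131]
tcp_rot: [-0.203, 0.979, 0.0, -0.0]
force: [0.0, -0.6, -4.9]
grip_width: 0.145
grip_force: 35.0
t: 11.55
tcp_pos: [0.5926, 0.1817, 0.3135]
tcp_rot: [-0.203, 0.979, -0.0, -0.0]
force: [-0.7, -0.9, -4.7]
grip_width: 0.146
grip_force: 35.0
tcp hook [-0.00908206  0.00144339] 0.31350881722815127
```

View pics/c5.png

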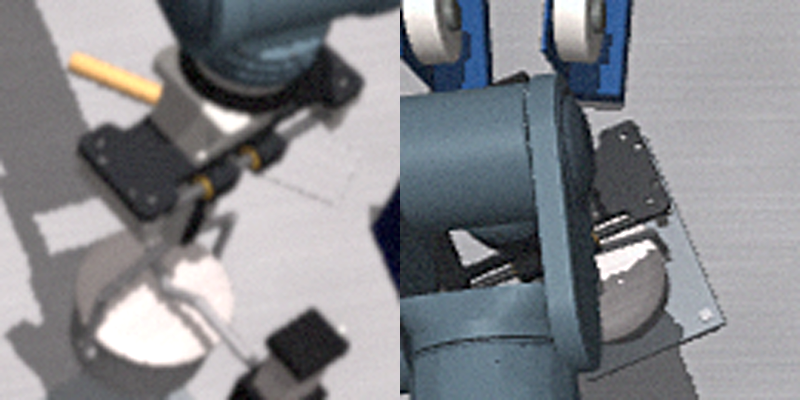

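The hook passes through the bail window: tip at crop-left (150,265), V at (175,290). I move forward 6 mm, lower to just above contact, and average the loaded force.

```bash
cat > fz.py <<'E'
from h import *
import sys
F=[];Z=[]
for i in range(int(sys.argv[1])):
    grab_frame("top");s=status.state();F.append(s["force"]);Z.append(s["tcp_pos"])
F=np.array(F);print("F",F.mean(0).round(2),"sd",F.std(0).round(2),"tcp",np.mean(Z,0).round(4),"grip",s["grip_force"],"t",s["t"])
E
python3 -m jog '0 -0.003 0 0 0;0 -0.003 0 0 0;0 0 0 0.004 0;0 0 0 0.008 0;0 0 0 0.008 0;0 0 0 0.006 0;0 0 0 0.003 0;0 0 0 0 0'
python3 -m jog '0 0 0 0 0;0 0 0 0 0;0 0 0 0 0'
python3 fz.py 16
```

```text
t: 12.5
tcp_pos: [0.598, 0.1841, 0.2835]
tcp_rot: [-0.203, 0.979, 0.0, -0.001]
force: [0.3, -0.4, -4.5]
grip_width: 0.149
grip_force: 35.0
t: 12.8
tcp_pos: [0.5986, 0.1842, 0.2849]
tcp_rot: [-0.203, 0.979, -0.0, 0.0]
force: [-0.3, -0.0, -5.0]
grip_width: 0.148
grip_force: 35.0
F [-0.19 -0.04 -4.73] sd [0.42 0.56 0.46] tcp [0.5984 0.1842 0.2845] grip 34.996501207351685 t 13.6
```

```bash
for k in 1; do :; done
python3 -m jog '0 0 0 0.002 0;0 0 0 0.002 0;0 0 0 0.002 0;0 0 0 0.001 0;0 0 0 0.001 0;0 0 0 0.001 0;0 0 0 0.001 0;0 0 0 0.001 0'
python3 -m jog '0 0 0 0.001 0;0 0 0 0.001 0;0 0 0 0.001 0;0 0 0 0.001 0;0 0 0 0.001 0;0 0 0 0.001 0;0 0 0 0.001 0;0 0 0 0.001 0'
python3 -m jog '0 0 0 0.001 0;0 0 0 0.001 0;0 0 0 0.001 0;0 0 0 0.001 0;0 0 0 0.001 0;0 0 0 0.001 0;0 0 0 0 0;0 0 0 0 0'
python3 fz.py 16
```

```text
t: 14.4
tcp_pos: [0.5984, 0.1842, 0.2735]
tcp_rot: [-0.203, 0.979, -0.0, 0.0]
force: [-0.3, -0.1, -6.3]
grip_width: 0.146
grip_force: 35.0
t: 15.2
tcp_pos: [0.5984, 0.1842, 0.2655]
tcp_rot: [-0.203, 0.979, -0.0, 0.0]
force: [0.1, 0.1, -4.4]
grip_width: 0.147
grip_force: 35.0
t: 16.0
tcp_pos: [0.5984, 0.1842, 0.2596]
tcp_rot: [-0.203, 0.979, -0.0, 0.0]
force: [1.0, 1.0, -2.9]
grip_width: 0.146
grip_force: 35.0
F [ 0.43  0.02 -3.34] sd [0.53 0.48 0.41] tcp [0.5984 0.1842 0.2595] grip 34.997318387031555 t 16.8
```

```bash
python3 -m jog '0 0 0 0.001 0;0 0 0 0.001 0;0 0 0 0.0015 0;0 0 0 0.0015 0;0 0 0 0.0015 0;0 0 0 0.0015 0;0 0 0 0.0015 0;0 0 0 0.0015 0'
python3 -m jog '0 0 0 0.0015 0;0 0 0 0.0015 0;0 0 0 0.0015 0;0 0 0 0.0015 0;0 0 0 0.0015 0;0 0 0 0.001 0;0 0 0 0.001 0;0 0 0 0.001 0'
python3 -m jog '0 0 0 0.001 0;0 0 0 0.001 0;0 0 0 0 0;0 0 0 0 0'
python3 fz.py 20
```

```text
t: 17.6
tcp_pos: [0.5984, 0.1842, 0.2485]
tcp_rot: [-0.203, 0.979, -0.0, 0.0]
force: [0.9, 0.6, -1.5]
grip_width: 0.147
grip_force: 35.0
t: 18.4
tcp_pos: [0.5984, 0.1842, 0.2381]
tcp_rot: [-0.203, 0.979, -0.0, 0.0]
force: [1.0, 0.8, -0.2]
grip_width: 0.15
grip_force: 35.0
t: 18.8
tcp_pos: [0.5984, 0.1842, 0.236]
tcp_rot: [-0.203, 0.979, -0.0, 0.0]
force: [0.7, -0.2, -0.3]
grip_width: 0.143
grip_force: 35.0
F [ 1.28 -0.14 -0.61] sd [0.49 0.41 0.48] tcp [0.5984 0.1842 0.236 ] grip 34.998661279678345 t 19.8
```

```bash
python3 -m jog '0 -0.0005 0 0.0005 0;0 -0.0005 0 0.0005 0;0 -0.0005 0 0.0005 0;0 -0.0005 0 0.0005 0;0 0 0 0.0005 0;0 0 0 0.0005 0;0 0 0 0 0;0 0 0 0 0'
python3 fz.py 20
```

```text
t: 20.6
tcp_pos: [0.6003, 0.185, 0.2331]
tcp_rot: [-0.203, 0.979, -0.0, 0.0]
force: [2.7, -0.3, -0.6]
grip_width: 0.146
grip_force: 35.0
F [ 2.23 -0.91 -0.53] sd [0.43 0.29 0.49] tcp [0.6003 0.185  0.233 ] grip 34.99952673912048 t 21.6
```

```bash
python3 -m jog '0 0 -0.0005 0 0;0 0 -0.0005 0 0;0 0 -0.0005 0 0;0 0 -0.0005 0 0;0 0 0 0 0;0 0 0 0 0'
python3 fz.py 12
python3 -m jog '0 0 -0.0005 0 0;0 0 -0.0005 0 0;0 0 0 0 0;0 0 0 0 0'
python3 fz.py 12
```

```text
t: 22.2
tcp_pos: [0.6009, 0.1834, 0.233]
tcp_rot: [-0.203, 0.979, 0.0, 0.0]
force: [2.4, 2.2, -0.2]
grip_width: 0.151
grip_force: 35.0
F [ 1.88  2.83 -0.43] sd [0.45 0.76 0.43] tcp [0.601  0.1833 0.233 ] grip 34.99653160572052 t 22.8
t: 23.2
tcp_pos: [0.6013, 0.1826, 0.2329]
tcp_rot: [-0.203, 0.979, 0.0, -0.0]
force: [1.2, 5.0, -0.3]
grip_width: 0.146
grip_force: 35.0
F [ 1.56  4.64 -0.45] sd [0.26 0.6  0.44] tcp [0.6013 0.1826 0.2329] grip 34.99550700187683 t 23.8
```

```bash
python3 -m jog '0 0 0.0005 0 0;0 0 0.0005 0 0;0 0 0.0005 0 0;0 0 0.0005 0 0;0 0 0 0 0;0 0 0 0 0'
python3 fz.py 10
python3 -m jog '0 -0.0005 0 0 0;0 -0.0005 0 0 0;0 -0.0005 0 0 0;0 -0.0005 0 0 0;0 0 0 0 0;0 0 0 0 0'
python3 fz.py 10
python3 - <<'E'
from h import *
a=grab_frame("scene");w=grab_frame("wrist")
f=lambda i,u,v,s,k:cv2.resize(i[v:v+k,u:u+k],(s,s),interpolation=cv2.INTER_CUBIC)
cv2.imwrite("pics/c6.png",np.hstack([cv2.convertScaleAbs(f(a,360,160,400,90),alpha=1.5),f(w,170,110,400,200)]))
E
```

```text
t: 24.4
tcp_pos: [0.601, 0.1833, 0.2331]
tcp_rot: [-0.203, 0.979, -0.001, 0.0]
force: [4.1, -1.0, -0.6]
grip_width: 0.147
grip_force: 35.0
F [ 4.4  -2.18 -0.54] sd [0.41 0.31 0.49] tcp [0.6009 0.1835 0.2331] grip 34.9996554851532 t 24.9
t: 25.5
tcp_pos: [0.6021, 0.1853, 0.2328]
tcp_rot: [-0.203, 0.979, 0.0, -0.0]
force: [0.8, -0.2, -0.7]
grip_width: 0.149
grip_force: 35.0
F [ 0.58 -0.1  -0.7 ] sd [0.42 0.61 0.46] tcp [0.6023 0.1851 0.2329] grip 34.99786555767059 t 26.0
```

View pics/c6.png

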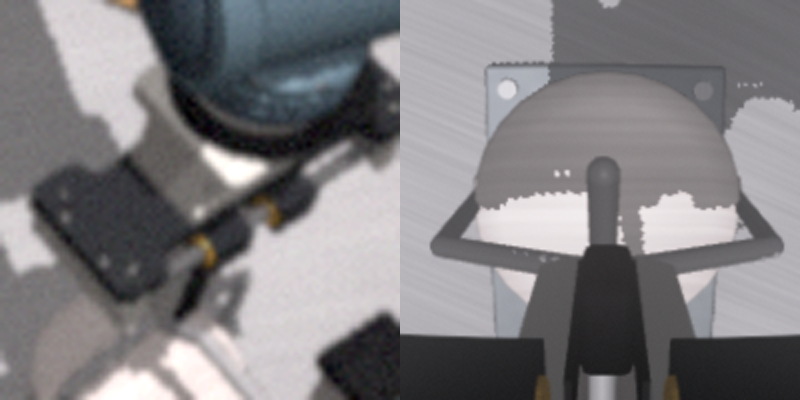

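The wrist view shows the hook tip at crop (603,170) centred between the bail shoulders (433 and 782), and the side forces are now about nil. I lower the last 6 mm.

```bash
python3 -m jog '0 0 0 0.001 0;0 0 0 0.001 0;0 0 0 0.001 0;0 0 0 0.001 0;0 0 0 0.001 0;0 0 0 0.001 0;0 0 0 0 0;0 0 0 0 0'
python3 fz.py 40
```

```text
t: 26.9
tcp_pos: [0.6025, 0.1849, 0.227]
tcp_rot: [-0.203, 0.979, 0.0, 0.0]
force: [-0.1, 0.5, -0.2]
grip_width: 0.148
grip_force: 35.0
F [1.67 0.84 0.05] sd [0.5  0.42 0.45] tcp [0.6025 0.1849 0.227 ] grip 34.998106956481934 t 28.9
```

```bash
python3 -m jog '0 -0.0005 0 0 0;0 -0.0005 0 0 0;0 0 0 0 0;0 0 0 0 0' 
python3 fz.py 12
python3 -m jog '0 0 0 0 0;0 0 0 0 0;0 0 0 0 0' 15
python3 -m jog '0 0 0 0 0;0 0 0 0 0;0 0 0 0 0' 6
python3 -m jog '0 0 0 0 0;0 0 0 0 0;0 0 0 0 0' 3
python3 fz.py 20
```

```text
t: 29.3
tcp_pos: [0.6028, 0.185, 0.2266]
tcp_rot: [-0.203, 0.979, -0.0, -0.001]
force: [-1.6, -0.1, 0.4]
grip_width: 0.147
grip_force: 35.0
F [-2.68 -1.37 -0.04] sd [1.   0.7  0.44] tcp [0.6029 0.1851 0.2267] grip 34.99824643135071 t 29.9
t: 30.2
tcp_pos: [0.603, 0.1851, 0.2268]
tcp_rot: [-0.203, 0.979, -0.0, -0.001]
force: [-4.1, -2.6, -0.3]
grip_width: 0.146
grip_force: 15.0
t: 30.5
tcp_pos: [0.6037, 0.1854, 0.2272]
tcp_rot: [-0.203, 0.979, 0.0, 0.001]
force: [-1.8, -0.4, 0.0]
grip_width: 0.15
grip_force: 6.0
t: 30.8
tcp_pos: [0.6038, 0.1855, 0.2272]
tcp_rot: [-0.203, 0.979, 0.0, 0.001]
force: [-0.5, -0.5, -0.5]
grip_width: 0.15
grip_force: 3.0
F [0.89 0.19 0.04] sd [0.59 0.4  0.49] tcp [0.6036 0.1854 0.2271] grip 3.0000514537096024 t 31.8
```

```bash
python3 -m jog '0.014 0 0 0 0;0.015 0 0 0 0;0.016 0 0 0 0;0.018 0 0 0 0;0.021 0 0 0 0;0.025 0 0 0 0;0.03 0 0 0 0;0.04 0 0 0 0'
python3 -m jog '0.05 0 0 0 0;0.05 0 0 0 0;0.05 0 0 0 0;0.05 0 0 0 0;0.05 0 0 0 0;0.05 0 0 0 0;0.05 0 0 0 0;0.05 0 0 0 0'
python3 - <<'E'
from h import *
import time
def m(n):
    return grab_frame(n).astype(int)
a=m("wrist");
for i in range(6):
    b=m("wrist");print(np.abs(b-a)[100:250,170:380].mean().round(2));a=b
cv2.imwrite("pics/w7.png",a)
E
python3 fz.py 8
```

```text
t: 32.6
tcp_pos: [0.6033, 0.1853, 0.227]
tcp_rot: [-0.203, 0.979, 0.0, -0.0]
force: [-0.0, -0.3, 0.2]
grip_width: 0.371
grip_force: 0.0
t: 33.4
tcp_pos: [0.6033, 0.1853, 0.2269]
tcp_rot: [-0.203, 0.979, 0.0, -0.0]
force: [-0.9, 0.4, 0.5]
grip_width: 0.534
grip_force: 0.0Traceback (most recent call last):
  File "<stdin>", line 5, in <module>
  File "<stdin>", line 4, in m
ValueError: 200 camera calls are used up
Traceback (most recent call last):
  File "fz.py", line 5, in <module>
    grab_frame("top");s=status.state();F.append(s["force"]);Z.append(s["tcp_pos"])
    ~~~~~~~~~~^^^^^^^
ValueError: 200 camera calls are used up
```

```bash
python3 -m jog '0.06 0 0 -0.003 0;0.06 0 0 -0.005 0;0.06 0 0 -0.01 0;0.06 0 0 -0.015 0;0.06 0 0 -0.015 0;0.06 0 0 -0.015 0;0.06 0 0 -0.015 0;0.06 0 0 -0.01 0'
for i in 1 2 3; do python3 -m jog '0.06 0 0 0 0;0.06 0 0 0 0;0.06 0 0 0 0;0.06 0 0 0 0;0.06 0 0 0 0;0.06 0 0 0 0;0.06 0 0 0 0;0.06 0 0 0 0'|tail -3; done
python3 -c "
from workcell import r,status
s=status.state();print(s['t'],s['tcp_pos'],s['force']);print(r.finish_job())"
```

```text
t: 34.2
tcp_pos: [0.6038, 0.1853, 0.3174]
tcp_rot: [-0.203, 0.979, -0.0, 0.001]
force: [-0.5, -0.2, -0.5]
grip_width: 0.639
grip_force: 0.0
force: [0.7, -0.7, 0.7]
grip_width: 0.641
grip_force: 0.0
force: [-0.6, 0.5, -0.2]
grip_width: 0.638
grip_force: 0.0
force: [-0.5, 0.1, -0.0]
grip_width: 0.642
grip_force: 0.0
36.6 [0.60333983 0.18527062 0.31497327] [-0.48184336  0.0770407  -0.04947852]
the job is handed in; nothing more can be done
None
```

The round pail (about 4.7 N, roughly 0.48 kg) was let go on the sprung hook at about zero load in the gripper, and the job was handed in at 36.6 s. The camera calls had run out, so I could not see that it hangs upright and still, and no verdict came back.

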